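# Latch the slide-drying cabinet

### The job

Shut the small drying cabinet and latch it: close its ajar flap door, hook the latch's brass wire loop over the hook on top of the door, then press the latch lever over and down flat so that it holds the door tight. Leave the timer on its roof, the brown bottle and the petri dish where they stand.

Things in the scene. Friction and masses are not known exactly. Their poses are not given: they have to be found in the camera images.
- cabinet: white open-fronted drying cabinet fixed to the worktop, 150 deep (x) x 240 wide (y) x 120 high (z) mm. Origin: centre of its underside; its front faces -x of its own frame, z up. The draw latch stands on the middle of the roof near the front edge; the flap door covers the front.
- door (a joint): grey flap door with a clear window, hinged along its bottom edge. 0 = shut, seal squeezed; grows as the top leans out to -x (limit 0.30). Hinge friction (0.1 N m) keeps it where it is left. In its last 5 mm it meets a springy rubber seal along its top (5 N per mm), which pushes it back to about 0.05 rad when let go; only the latch can hold it shut.
- ledge (a point): middle of the front edge of the grey pull ledge on top of the door (half its thickness): a strip 100 mm wide (y), 6 mm thick, 32 mm out from the door face. With the door shut it is at x = -120, z = 123 mm in the cabinet frame. Push here to +x of the cabinet to close the door.
- keeper (a point): where the bar of the loop sits in the steel hook when latched (bar centre); axes as the cabinet's, leaning with the door. Door shut: x = -88, y = 0, z = 132 mm in the cabinet frame. The hook's post stands 2.5 to 7.5 mm behind the point (+x); the ledge's top is 6 mm below it and reaches 32 mm in front (-x) of it.
- lever (a joint): steel draw-latch lever. 0 = flat, pointing to +x of the cabinet (latched); grows as the free end is raised and swung over towards the door (1.57 = upright), to a stop at 2.2. Friction of 0.04 N m holds it where it is left. The last 0.7 rad towards 0 draws the door onto the seal and goes over centre at about 0.2 rad; the latch then holds itself.
- lever_pivot (a point): centre of the lever's pivot, at x = -43, y = 0, z = 132 mm in the cabinet frame; axis along the cabinet's y.
- lever_tip (a point): curled free end of the lever (a roll 12 mm thick), 62 mm from the pivot. The lever is 26 mm wide (y), its plate 4 mm thick.
- bail (a joint): angle of the brass wire loop on the lever: loop direction = lever direction + this + 0.15 rad. 0 = folded along the lever; grows as the loop swings over towards the door (limit 3.2). It turns on a pin 20 mm out along the lever. Friction holds it near upright; past about 53 degrees from upright it drops by its weight. Lever below 1.7, or door ajar: it lands on the hook's lip or short of it.
- bail_bar (a point): middle of the crossbar at the free end of the wire loop (wire 5 mm thick, loop 65 mm long from its pin, 39 mm wide in y between wire centres, 34 mm clear inside; it passes either side of the lever).
- timer: white bench timer standing loose on the cabinet roof near a back corner, 22 x 66 x 62 mm, origin at the centre of its underside
- bottle: brown stain bottle with black cap standing beside the cabinet, 54 mm across, 118 mm high, origin at the centre of its underside
- dish: clear petri dish lying in front of the left side of the cabinet, 93 mm across, 15 mm high, origin at the centre of its underside
- lip_edge (a point): front top edge of the hook's lip, which runs level from the post's top, 18 mm wide in y, 4.5 mm thick: 6 mm in front of and 10 mm above the keeper point. The bar must come down in front of this edge (bar centre at least 9 mm in front of the keeper point) onto the ledge; the lever then draws it back under the lip.

How it is judged:
On the way:
1. the loop's bar is down over the hook, below the top of its lip, with the lever still raised (x of bail_bar in the frame of keeper between -0.04 and 0.004 m and z of bail_bar in the frame of keeper between -0.008 and 0.006 m and value of joint lever above 0.9 rad), for 0.2 s.
At the end, for the whole second after the job is handed in: The lever lies flat (within 0.08 rad), the loop's bar sits in the keeper hook under its lip (within 5 mm), and the door is held shut against the seal (joint below 0.03 rad) (value of joint lever below 0.08 rad and value of joint door below 0.03 rad and x of bail_bar in the frame of keeper between -0.005 and 0.005 m and z of bail_bar in the frame of keeper between -0.008 and 0.006 m and velocity of joint lever below 0.05 rad/s); the robot touches nothing.
It fails at once if the timer is knocked over or shifted more than 15 mm (distance of timer from where it was at the start of the episode above 0.015 m or angle between timer's own z axis and vertical above 0.3 rad).
It fails at once if the bottle is knocked over or shifted more than 15 mm (distance of bottle from where it was at the start of the episode above 0.015 m or angle between bottle's own z axis and vertical above 0.3 rad).
It fails at once if the petri dish is shifted more than 15 mm (distance of dish from where it was at the start of the episode above 0.015 m).
It also fails if it takes over 58 s, if anything falls off the work surface, if the arm or the gripper's body presses on something with over 40 N, if the wrist force passes 120 N, or if a joint passes its speed limit or range.

### The arm

A 6-joint arm with a two-finger parallel gripper is mounted at the origin on a cart in front of the work surface, level with it; the furniture and walls round the work are solid. World frame = base frame: x ahead of the robot, y to its left, z up, the work surface at z = 0. Lengths are in m, angles in rad, forces in N, time in s.
With the tool pointing down it reaches from about 0.35 to 0.975 m from the base axis. Payload 4.9 kg.
Tool frame: the origin (TCP) lies midway between the tips of the shut fingers; the grasp point (between the pads) lies 19 mm behind it; z points along the fingers, y is the line along which they close (so a half turn about z gives the same grasp; the last joint's range is limited). The gripper opens to 85 mm and grips with 20 to 120 N. Pads are 22 mm wide; open, the fingers measure 114 mm over their backs; the gripper's body (76 mm by 85 mm) begins 54 mm behind the grasp point. The pads swing forward as they close: fully open they stand 13 mm farther back than shut.
Start: joints at [-1.332, 0.053, 1.613, -0, 1.476, -0.119], TCP at [0.219, -0.585, 0.231] pointing down, gripper open.
Joint ranges: [-3.01, 3.01], [-1.01, 2.22], [0.06, 2.58], [-1.02, 4.17], [0.09, 2.62], [-3.14, 3.14]. Speed limits (rad/s): [2.57, 2.57, 3.14, 3.14, 3.14, 3.14].

### API

Orientations are given as a rotation vector (axis times angle).
In Python, from station import ctrl, optics, job gives the robot as it stands.
- The arm moves only by the shell command python3 -m jog 'ROWS' [OPENING] [FORCE]. ROWS is JSON, a list of rows, each a list of 2 entries, a list of its own where there are three numbers: the shift along the tool's x, y, z in m, then the turn, a rotation vector about the tool's x, y, z in rad. A call has 1 to 5 rows; each row is the pose to reach, as a shift and turn from the pose commanded when the call began, along the tool's axes at that moment; what a row does not reach only later rows make up. A row lasts 1/10 s, in which the tool goes at most 50 mm and 8.59 degrees, less where a joint would pass 70% of its speed; a pose out of reach is approached as far as the arm can. A call with a gripper value outside its range is refused whole. OPENING is the opening, from 0 (shut) to 1 (fully open), set as the call begins (- or left out, the last holds). The fingers move at their own pace and stop on an object; FORCE is the grip in N (left out, the last holds). Time passes only in rows, so rows that repeat a pose let the fingers close. It gives the time, the measured TCP pose, the force, the opening and the grip force at its end, in the units of the state.
- ctrl.get_obs(): the state, without advancing time (a new reading comes with each control period).
- optics.get_image(name): name is "side" or "top"; returns a dict with "image" (384x512x3 uint8, blue, green, red), "fx", "fy", "cx", "cy" (pixels), "rvec" (rotation vector, rad) and "tvec" (3), from world to camera coordinates, as OpenCV has them. Camera axes: x right, y down, z forward; pixel columns grow to the right and rows downward; lengths in m; the calibration is good to about 2 mm. A picture is of the moment at which its call begins. There is no depth.
- job.finish_job(): hands the job in; it is judged then, once.
The state is a dict: "t": time; "q": joint angles; "dq": joint speeds; "effort": joint torques, N m; "tool_pos": TCP position; "tool_rot": TCP orientation; "contact_force": force on the tool from outside, world axes, zero at the start; "wrist_torque": the same for the moment, N m; "opening": finger opening in m; "grip_force": force on a finger pad.
Only numpy, scipy, OpenCV 4.12 (cv2) and the standard library are available. Lean on these libraries where they do the work, as an engineer would, in place of code of your own. Each camera call takes 0.05 s, during which the arm holds its last target. There are 200 camera calls.

## Working session

There is one attempt and no reset: what is moved stays moved. The work goes in short steps, Python scripts to look and compute and a shell command to move; the robot and the scene stay as the last step left them, time stands still between calls to the robot, and variables do not carry over. Pictures are saved under pics/ and viewed, at most 10 in all, crops included, and the job is handed in when it is done.

```bash
mkdir -p pics; ls; python3 - <<'E'
from station import ctrl, optics, job
import cv2
for n in("side","top"):
    d=optics.get_image(n); cv2.imwrite(f"pics/{n}0.png",d["image"]); print(n,d["fx"],d["cx"],d["cy"],d["rvec"],d["tvec"])
o=ctrl.get_obs(); print(o["tool_pos"],o["tool_rot"],o["t"],o["opening"])
E
```

```text
pics
side 366.99909750499137 259.30254744715415 187.529082631921 [ 2.59578359 -0.28638618  0.06552167] [-0.51248187  0.30004632  0.7867131 ]
top 374.7840770247657 256.80699120748204 191.50755431801025 [ 2.23374371 -2.17390708  0.10535575] [0.1266536  0.57342185 0.91555458]
[ 0.21876545 -0.58487686  0.23017478] [-3.08961905e+00 -5.58726555e-01  1.84631402e-04] 0.1 0.08541256637686713
```

View pics/side0.png

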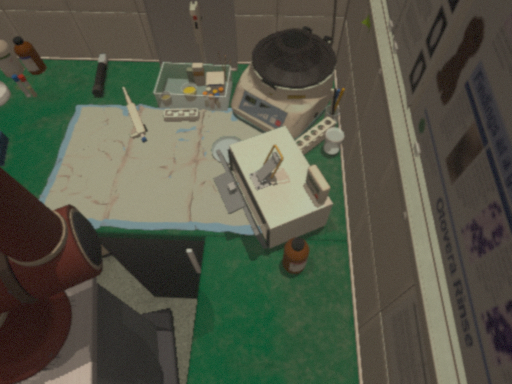

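View pics/top0.png

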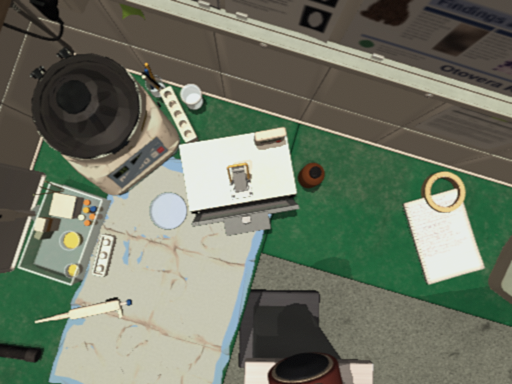

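The side view shows the cabinet near (280,185) and the top view near (240,175), with the latch in the middle and the door ledge toward the robot. I'll enlarge both.

```bash
python3 - <<'E'
import cv2,numpy as np
s=cv2.imread("pics/side0.png")[120:255,205:345]; t=cv2.imread("pics/top0.png")[120:240,170:310]
f=lambda a,h:cv2.resize(a,(560,h),interpolation=cv2.INTER_CUBIC)
cv2.imwrite("pics/side1.png",cv2.resize(s,None,fx=4.4,fy=4.4,interpolation=cv2.INTER_CUBIC))
cv2.imwrite("pics/top1.png",cv2.resize(t,None,fx=5,fy=5,interpolation=cv2.INTER_CUBIC))
E
```

```text
(no output)
```

View pics/side1.png

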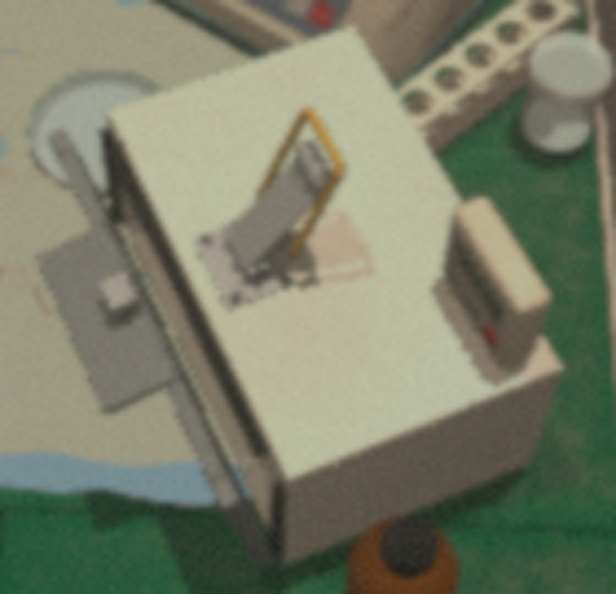

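View pics/top1.png

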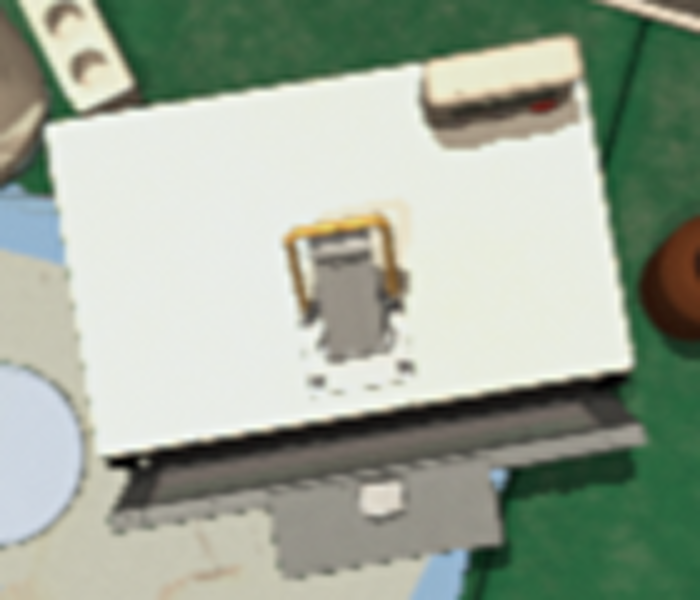

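The crops show the roof corners, the ledge corners, the loop's bar corners (top crop 290,238 and 385,218; side crop 308,110 and 342,165) and the lever tip (top 340,240; side 318,158). Next I fit the model to these.

```bash
cat > h.py <<'E'
import numpy as np,cv2
from scipy.optimize import least_squares
from scipy.spatial.transform import Rotation as R
from station import ctrl,optics
CAL={}
def cal(n):
    if n not in CAL:
        d=optics.get_image(n); CAL[n]=d
    return CAL[n]
def proj(n,P):
    d=cal(n); K=np.array([[d["fx"],0,d["cx"]],[0,d["fy"],d["cy"]],[0,0,1]])
    return cv2.projectPoints(np.atleast_2d(P).astype(float),d["rvec"],d["tvec"],K,None)[0][:,0]
HX,HZ=-.082,0.0
def c2w(c,P): 
    P=np.atleast_2d(P); return R.from_euler('z',c[2]).apply(P)+[c[0],c[1],0]
def door(a,P):  # lean out to -x
    P=np.atleast_2d(P)-[HX,0,HZ]; return R.from_euler('y',-a).apply(P)+[HX,0,HZ]
def latch(l,b):
    u=lambda a:np.array([np.cos(a),0,np.sin(a)])
    pv=np.array([-.043,0,.132]); return pv+.062*u(l), pv+.02*u(l), pv+.02*u(l)+.065*u(l+b+.15)
E
cat > fit.py <<'E'
from h import *
T=lambda *a:np.array(a)/5+[170,120]-.4
S=lambda *a:np.array(a)/4.4+[205,120]-.4
roof={'bl':(.075,.12,.12),'fl':(-.075,.12,.12),'fr':(-.075,-.12,.12),'br':(.075,-.12,.12)}
ot=[('fl',T(105,460)),('fr',T(633,375)),('bl',T(48,128))]
os_=[('fl',S(110,122)),('fr',S(285,478)),('bl',S(352,30)),('br',S(562,370))]
def f(c):
    r=[]
    for n,o in(('top',ot),('side',os_)):
        p=proj(n,c2w(c,[roof[k] for k,_ in o])); r.append((p-np.array([x for _,x in o])).ravel())
    return np.concatenate(r)
s=least_squares(f,[.6,-.2,0.]); c=s.x; print('cab',c,'res',s.fun.round(1))
def g(a):
    P=c2w(c,door(a[0],[(-.12,.05,.123),(-.12,-.05,.123)]))
    return np.concatenate([(proj('top',P)-[T(280,577),T(503,545)]).ravel(),(proj('side',P)-[S(38,258),S(105,410)]).ravel()])
s=least_squares(g,[.15]); print('door',s.x,s.fun.round(1)); a=s.x[0]
print('keeper',c2w(c,door(a,(-.088,0,.132))),'ledge',c2w(c,door(a,(-.12,0,.123))))
def k(v):
    t,p,b=latch(*v); y=np.array([0,.0195,0])
    P=c2w(c,[b+y,b-y,t]); 
    return np.concatenate([(proj('top',P)-[T(290,238),T(385,218),T(340,242)]).ravel(),(proj('side',P)-[S(308,110),S(342,165),S(318,158)]).ravel()])
for x0 in([1,.1],[1.3,0.],[.7,.5]):
    s=least_squares(k,x0); print('latch',s.x,s.cost,s.fun.round(1))
t,p,b=latch(*s.x); print('tip,pin,bar',c2w(c,[t,p,b]), 'cab',t,b)
for n in('tip',): pass
E
python3 fit.py
```

```text
cab [0.61045909 0.18637552 0.19154666] res [-0.4  0.4  1.6 -0.4  0.5 -0.2 -1.3 -2.5  0.1  0.9  0.3 -1.2  0.2 -0. ]
door [0.15944914] [ 1.1  0.6  1.2 -0.6  0.1 -0.6  0.5  0.9]
keeper [[0.50356833 0.16564682 0.12937292]] ledge [[0.47395491 0.15990406 0.11540631]]
latch [0.90112504 0.05708603] 6.45167117174334 [ 1.  -0.5  1.4  0.4  1.2  0.2  0.1 -0.8  0.3  0.7  0.   2.7]
latch [0.90112495 0.05708614] 6.451671171701697 [ 1.  -0.5  1.4  0.4  1.2  0.2  0.1 -0.8  0.3  0.7  0.   2.7]
latch [0.90112499 0.05708609] 6.4516711717179405 [ 1.  -0.5  1.4  0.4  1.2  0.2  0.1 -0.8  0.3  0.7  0.   2.7]
tip,pin,bar [[0.60602682 0.185516   0.18060959]
 [0.58043303 0.18055274 0.14768051]
 [0.60890962 0.18607504 0.20584913]] cab [-0.00451484  0.          0.18060959] [-0.00157833  0.          0.20584913]
```

```bash
cat > go.py <<'E'
import sys
from h import *
C=[.6105,.1864,.1915]
def w2c(P): return R.from_euler('z',-C[2]).apply(np.atleast_2d(P)-[C[0],C[1],0])
if __name__=='__main__':
    o=ctrl.get_obs(); r=R.from_rotvec(o["tool_rot"])
    print('t',o["t"],'cab pos',w2c(o["tool_pos"]).round(4)[0],'F',np.round(o["contact_force"],1))
    tgt=R.from_euler('z',C[2]+np.pi/2)*R.from_euler('x',np.pi)
    print('turn',(r.inv()*tgt).as_rotvec().round(3))
    if len(sys.argv)>3:
        w=c2w(C,[float(v) for v in sys.argv[1:4]])[0]
        print('world',w,'shift',r.inv().apply(w-o["tool_pos"]).round(3))
E
python3 go.py -.17 0 .20
```

```text
t 0.2 cab pos [-0.5314 -0.6828  0.2305] F [-0.7 -0.8  0. ]
turn [-1.000e-03 -1.000e-03 -1.404e+00]
world [0.44360763 0.15404361 0.2       ] shift [ 0.469 -0.613  0.031]
```

```bash
for i in 1 ; do
python3 -m jog '[[[0.145,-0.19,0],[0,0,0]],[[0.145,-0.19,0],[0,0,0]],[[0.145,-0.19,0],[0,0,0]],[[0.145,-0.19,0],[0,0,0]],[[0.145,-0.19,0],[0,0,0]]]' 0 40
python3 -m jog '[[[0.145,-0.19,0],[0,0,0]],[[0.145,-0.19,0],[0,0,0]],[[0.145,-0.19,0],[0,0,0]],[[0.145,-0.19,0],[0,0,0]],[[0.145,-0.19,0],[0,0,0]]]'
python3 -m jog '[[[0.145,-0.19,0],[0,0,0]],[[0.145,-0.19,0],[0,0,0]],[[0.145,-0.19,0],[0,0,0]],[[0.145,-0.19,0],[0,0,0]],[[0.145,-0.19,0],[0,0,0]]]'
python3 -m jog '[[[0,0,0],[0,0,-0.7]],[[0,0,0],[0,0,-0.7]],[[0,0,0],[0,0,-0.7]],[[0,0,0],[0,0,-0.7]],[[0,0,0],[0,0,-0.7]]]'
python3 -m jog '[[[0,0,0],[0,0,-0.7]],[[0,0,0],[0,0,-0.7]],[[0,0,0],[0,0,-0.7]],[[0,0,0],[0,0,-0.7]],[[0,0,0],[0,0,-0.7]]]'
done; python3 go.py -.172 0 .108
```

```text
t: 0.7
tool_pos: [0.2884, -0.3542, 0.2309]
tool_rot: [-3.091, -0.559, -0.0]
contact_force: [0.6, 0.4, 0.5]
opening: 0.0124
grip_force: 0.0
t: 1.2
tool_pos: [0.3575, -0.1256, 0.2313]
tool_rot: [3.091, 0.56, 0.002]
contact_force: [1.1, 0.1, -0.7]
opening: -0.0002
grip_force: 0.0
t: 1.7
tool_pos: [0.4267, 0.1036, 0.2314]
tool_rot: [-3.091, -0.562, -0.001]
contact_force: [0.2, -0.7, -0.1]
opening: -0.0002
grip_force: 0.0
t: 2.2
tool_pos: [0.4265, 0.101, 0.2311]
tool_rot: [-2.708, -1.592, 0.0]
contact_force: [-0.0, 0.5, -0.2]
opening: 0.0002
grip_force: 0.0
t: 2.7
tool_pos: [0.4265, 0.1008, 0.2311]
tool_rot: [-1.998, -2.424, 0.0]
contact_force: [0.4, 0.2, 0.3]
opening: 0.0
grip_force: 0.0
t 2.7 cab pos [-0.1969 -0.049   0.2311] F [0.4 0.2 0.3]
turn [-0. -0.  0.]
world [0.44164419 0.15366295 0.108     ] shift [0.049 0.025 0.123]
```

```bash

python3 -m jog '[[[0.049,0.022,0],[0,0,0]],[[0.049,0.022,0.04],[0,0,0]],[[0.049,0.022,0.08],[0,0,0]],[[0.049,0.022,0.123],[0,0,0]],[[0.049,0.022,0.123],[0,0,0]]]'
python3 -m jog '[[[0,0.01,0],[0,0,0]],[[0,0.018,0],[0,0,0]],[[0,0.025,0],[0,0,0]],[[0,0.03,0],[0,0,0]],[[0,0.03,0],[0,0,0]]]'
python3 go.py; python3 - <<'E'
from h import *
d=optics.get_image("side"); cv2.imwrite("pics/side2.png",cv2.resize(d["image"][120:255,195:345],None,fx=4.4,fy=4.4,interpolation=cv2.INTER_CUBIC))
E
```

```text
t: 3.2
tool_pos: [0.434, 0.1523, 0.1016]
tool_rot: [-1.998, -2.413, 0.016]
contact_force: [-0.9, 0.4, -0.6]
opening: -0.0001
grip_force: 0.0
t: 3.7
tool_pos: [0.4716, 0.1591, 0.1133]
tool_rot: [2.003, 2.417, 0.005]
contact_force: [-6.3, -2.0, 14.6]
opening: 0.0001
grip_force: 8.6
t 3.7 cab pos [-0.1416 -0.0004  0.1133] F [-6.3 -2.  14.6]
turn [ 0.004  0.    -0.005]
```

View pics/side2.png

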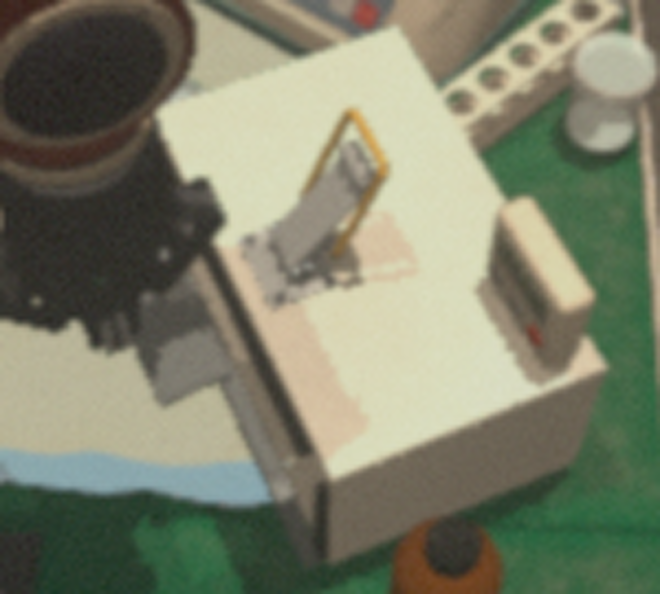

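The picture shows the fingers at the ledge with the door still ajar. The upward force suggests the tips are riding on the ledge's edge, so I back off, go lower and push again.

```bash

python3 -m jog '[[[0,-0.015,0],[0,0,0]],[[0,-0.03,0],[0,0,0]],[[0,-0.03,0.01],[0,0,0]],[[0,-0.03,0.014],[0,0,0]],[[0,-0.03,0.014],[0,0,0]]]'
python3 go.py
python3 -m jog '[[[0,0.01,0],[0,0,0]],[[0,0.015,0],[0,0,0]],[[0,0.02,0],[0,0,0]],[[0,0.025,0],[0,0,0]],[[0,0.025,0],[0,0,0]]]'
python3 go.py
python3 -m jog '[[[0,0.005,0],[0,0,0]],[[0,0.01,0],[0,0,0]],[[0,0.015,0],[0,0,0]],[[0,0.015,0],[0,0,0]],[[0,0.015,0],[0,0,0]]]'
python3 go.py
```

```text
t: 4.25
tool_pos: [0.4394, 0.1531, 0.0938]
tool_rot: [-2.004, -2.419, 0.001]
contact_force: [0.2, -0.2, 0.8]
opening: 0.0
grip_force: 0.0
t 4.25 cab pos [-0.1743 -0.0002  0.0938] F [ 0.2 -0.2  0.8]
turn [-0.001 -0.    -0.005]
t: 4.75
tool_pos: [0.4645, 0.1578, 0.0944]
tool_rot: [2.004, 2.419, 0.0]
contact_force: [0.6, -0.1, 0.5]
opening: -0.0005
grip_force: 0.0
t 4.75 cab pos [-0.1488 -0.0003  0.0944] F [ 0.6 -0.1  0.5]
turn [ 0.    -0.    -0.005]
t: 5.25
tool_pos: [0.4765, 0.1602, 0.0942]
tool_rot: [-2.001, -2.416, 0.008]
contact_force: [-12.0, -2.4, 7.4]
opening: -0.0002
grip_force: 5.8
t 5.25 cab pos [-0.1365 -0.0003  0.0942] F [-12.   -2.4   7.4]
turn [-0.007  0.    -0.004]
```

```bash

python3 -m jog '[[[0,0.004,0],[0,0,0]],[[0,0.008,0],[0,0,0]],[[0,0.012,0],[0,0,0]],[[0,0.012,0],[0,0,0]],[[0,0.012,0],[0,0,0]]]'
python3 go.py
python3 -m jog '[[[0,0.004,0],[0,0,0]],[[0,0.006,0],[0,0,0]],[[0,0.006,0],[0,0,0]]]'
python3 go.py;  python3 - <<'E'
from h import *
d=optics.get_image("side"); cv2.imwrite("pics/side3.png",cv2.resize(d["image"][120:255,195:345],None,fx=4.4,fy=4.4,interpolation=cv2.INTER_CUBIC))
E
```

```text
t: 5.75
tool_pos: [0.4819, 0.1613, 0.0954]
tool_rot: [-1.993, -2.408, 0.032]
contact_force: [-42.5, -10.2, 35.9]
opening: -0.0002
grip_force: 22.9
t 5.75 cab pos [-0.1311 -0.0002  0.0954] F [-42.5 -10.2  35.9]
turn [-0.026  0.001 -0.003]
t: 6.05
tool_pos: [0.4818, 0.1613, 0.0953]
tool_rot: [-1.985, -2.4, 0.054]
contact_force: [-67.7, -16.7, 54.1]
opening: -0.0001
grip_force: 36.3
t 6.05 cab pos [-0.1311 -0.0002  0.0953] F [-67.7 -16.7  54.1]
turn [-0.043  0.002 -0.003]
```

View pics/side3.png

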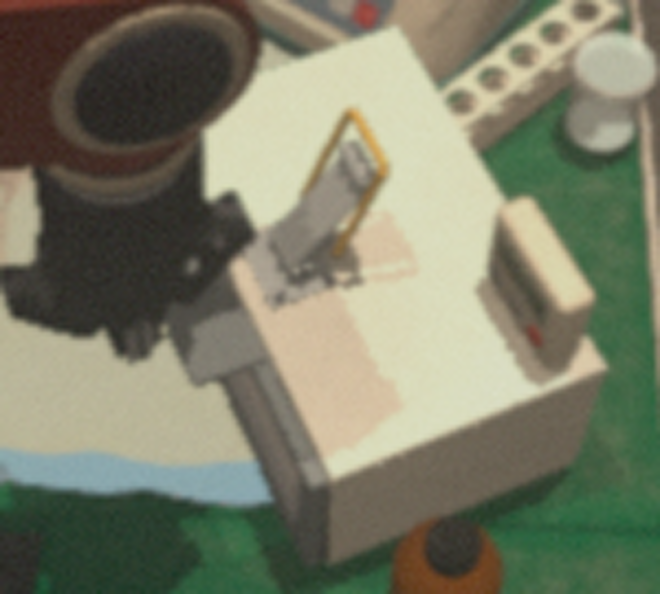

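The door is pushed fully shut (ledge at the cabinet front). Now I back off, rise and go behind the lever.

```bash

python3 -m jog '[[[0,-0.01,0],[0,0,0]],[[0,-0.02,0],[0,0,0]],[[0,-0.035,0],[0,0,0]],[[0,-0.045,0],[0,0,0]],[[0,-0.045,0],[0,0,0]]]'
python3 -m jog '[[[0,0,-0.045],[0,0,0]],[[0,0,-0.09],[0,0,0]],[[0,0,-0.135],[0,0,0]],[[0,0,-0.155],[0,0,0]],[[0,0,-0.155],[0,0,0]]]'
python3 go.py .035 0 .25
```

```text
t: 6.6
tool_pos: [0.4514, 0.1554, 0.0942]
tool_rot: [2.004, 2.419, 0.0]
contact_force: [-0.0, 0.5, -0.4]
opening: 0.0001
grip_force: 0.0
t: 7.1
tool_pos: [0.4549, 0.156, 0.2545]
tool_rot: [2.0, 2.414, 0.011]
contact_force: [0.7, -0.4, -0.0]
opening: 0.0002
grip_force: 0.0
t 7.1 cab pos [-0.1585 -0.0003  0.2545] F [ 0.7 -0.4 -0. ]
turn [ 0.01   0.    -0.005]
world [0.64486019 0.19306161 0.25      ] shift [0.001 0.193 0.006]
```

```bash

python3 -m jog '[[[0,0.05,0],[0,0,0]],[[0,0.1,0],[0,0,0]],[[0,0.15,0],[0,0,0]],[[0,0.193,0],[0,0,0]],[[0,0.193,0],[0,0,0]]]'
python3 -m jog '[[[0,0,0.03],[0,0,0]],[[0,0,0.06],[0,0,0]],[[0,0,0.075],[0,0,0]],[[0,0,0.075],[0,0,0]]]'
python3 go.py -.051 0 .175
```

```text
t: 7.6
tool_pos: [0.6445, 0.1913, 0.2432]
tool_rot: [-2.003, -2.415, 0.007]
contact_force: [-1.4, -0.8, -0.9]
opening: 0.0001
grip_force: 0.0
t: 8.0
tool_pos: [0.639, 0.1909, 0.1697]
tool_rot: [-2.001, -2.415, 0.009]
contact_force: [0.3, 0.5, -0.3]
opening: -0.0002
grip_force: 0.0
t 8.0 cab pos [ 0.0289 -0.001   0.1697] F [ 0.3  0.5 -0.3]
turn [-0.008 -0.    -0.004]
world [0.56043229 0.17669308 0.175     ] shift [ 0.001 -0.08  -0.005]
```

```bash

python3 -m jog '[[[0,-0.015,-0.004],[0,0,0]],[[0,-0.025,-0.008],[0,0,0]],[[0,-0.035,-0.012],[0,0,0]],[[0,-0.045,-0.014],[0,0,0]],[[0,-0.055,-0.012],[0,0,0]]]'
python3 go.py
python3 -m jog '[[[0,-0.01,0.003],[0,0,0]],[[0,-0.018,0.006],[0,0,0]],[[0,-0.025,0.006],[0,0,0]],[[0,-0.027,0.006],[0,0,0]],[[0,-0.027,0.006],[0,0,0]]]'
python3 go.py
python3 - <<'E'
from h import *
a=[cv2.resize(optics.get_image(n)["image"][s],(400,400),interpolation=cv2.INTER_CUBIC) for n,s in(("side",np.s_[125:215,215:305]),("top",np.s_[140:240,190:290]))]
cv2.imwrite("pics/p4.png",np.hstack(a))
E
```

```text
t: 8.5
tool_pos: [0.5904, 0.1816, 0.1922]
tool_rot: [2.0, 2.413, 0.014]
contact_force: [5.7, 0.8, 23.8]
opening: 0.0001
grip_force: 14.0
t 8.5 cab pos [-0.0206 -0.0009  0.1922] F [ 5.7  0.8 23.8]
turn [ 0.011  0.    -0.005]
t: 9.0
tool_pos: [0.5638, 0.1765, 0.1902]
tool_rot: [1.999, 2.414, 0.012]
contact_force: [-5.6, -1.3, 26.3]
opening: -0.0003
grip_force: 12.6
t 9.0 cab pos [-0.0477 -0.0008  0.1902] F [-5.6 -1.3 26.3]
turn [ 0.011  0.001 -0.004]
```

View pics/p4.png

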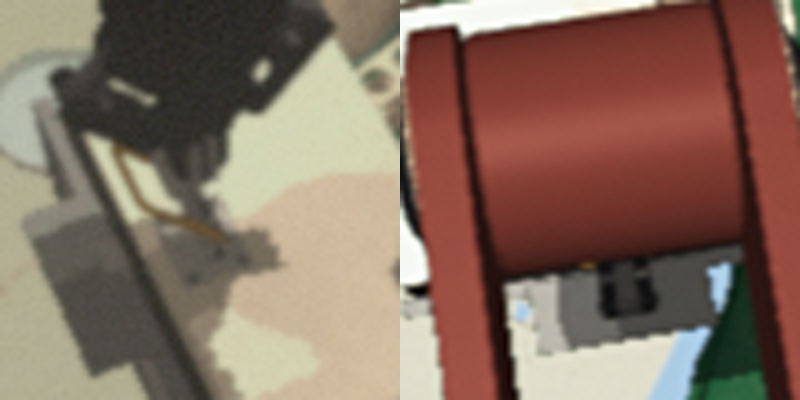

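The side view shows the loop leaning toward the door, bar corners at crop (120,150) and (145,210). The fingers seem to be resting on the lever's roll, so I compute the bar position.

```bash
python3 - <<'E'
from go import *
S=lambda x,y:np.array([x,y])/4.444+[215,125]-.4
obs=[S(120,150),S(145,210)]
def f(v): return (proj('side',c2w(C,[(v[0],.0195,v[1]),(v[0],-.0195,v[1])]))-obs).ravel()
s=least_squares(f,[-.09,.19]); print('bar cab',s.x,s.fun)
for l in np.arange(.9,2.3,.1):
    t,p,_=latch(l,0); d=s.x-p[[0,2]]; print(round(l,1),np.hypot(*d).round(4),np.arctan2(d[1],d[0]).round(2),t.round(3))
E
```

```text
bar cab [-0.0788675   0.19880647] [-0.77373701 -0.44292853  0.77986128  0.48121415]
0.9 0.0703 2.33 [-0.004  0.     0.181]
1.0 0.0684 2.32 [-0.01   0.     0.184]
1.1 0.0665 2.31 [-0.015  0.     0.187]
1.2 0.0646 2.3 [-0.021  0.     0.19 ]
1.3 0.0629 2.29 [-0.026  0.     0.192]
1.4 0.0613 2.27 [-0.032  0.     0.193]
1.5 0.0599 2.24 [-0.039  0.     0.194]
1.6 0.0586 2.22 [-0.045  0.     0.194]
1.7 0.0576 2.19 [-0.051  0.     0.193]
1.8 0.0568 2.16 [-0.057  0.     0.192]
1.9 0.0562 2.12 [-0.063  0.     0.191]
2.0 0.0559 2.09 [-0.069  0.     0.188]
2.1 0.0558 2.05 [-0.074  0.     0.186]
2.2 0.0561 2.01 [-0.079  0.     0.182]
```

```bash

python3 -m jog '[[[0,0,-0.05],[0,0,0]],[[0,0.03,-0.08],[0,0,0]],[[0,0.08,-0.08],[0,0,0]],[[0,0.11,-0.08],[0,0,0]],[[0,0.11,-0.08],[0,0,0]]]'
python3 go.py
python3 - <<'E'
from h import *
a=[cv2.resize(optics.get_image(n)["image"][s],(400,400),interpolation=cv2.INTER_CUBIC) for n,s in(("side",np.s_[125:215,215:305]),("top",np.s_[140:240,190:290]))]
cv2.imwrite("pics/p5.png",np.hstack(a))
E
```

```text
t: 9.65
tool_pos: [0.6708, 0.1966, 0.2597]
tool_rot: [-2.005, -2.419, 0.001]
contact_force: [-0.7, -1.2, -1.4]
opening: -0.0
grip_force: 0.0
t 9.65 cab pos [ 0.0612 -0.0015  0.2597] F [-0.7 -1.2 -1.4]
turn [-0.001  0.    -0.005]
```

View pics/p5.png

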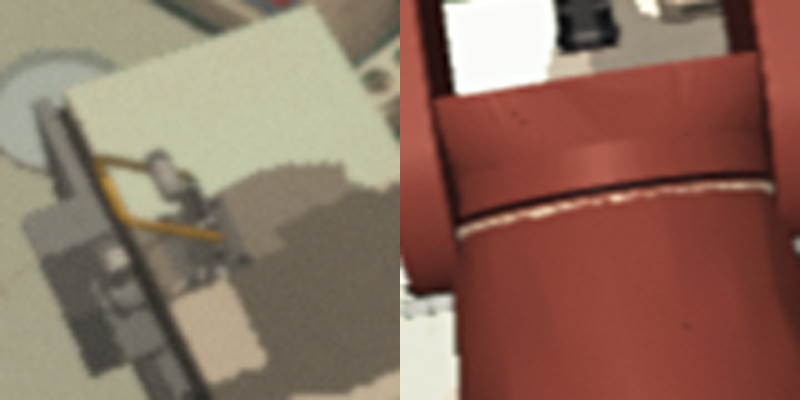

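Side crop: bar corners at (97,160) and (125,220), lever roll centred near (172,172), hook near (118,255), door nearly shut.

```bash
python3 - <<'E'
from go import *
S=lambda x,y:np.array([x,y])/4.444+[215,125]-.4
obs=[S(97,160),S(125,220),S(168,170)]
def f(v):
    t,p,b=latch(*v); y=np.array([0,.0195,0]); return (proj('side',c2w(C,[b+y,b-y,t]))-obs).ravel()
for x in([1.5,.6],[2,.2],[1,1]):
    s=least_squares(f,x); print(s.x,s.x.sum()+.15,s.cost,s.fun.round(1),latch(*s.x))
E
```

```text
[1.84101389 0.29420199] 2.2852158838465075 2.0269979299724112 [-1.  -1.2 -0.3 -0.2  0.7  1. ] (array([-0.05955035,  0.        ,  0.1917502 ]), array([-0.04833882,  0.        ,  0.15127426]), array([-0.09092546,  0.        ,  0.20038004]))
[1.84101391 0.29420195] 2.2852158590933573 2.026997929971572 [-1.  -1.2 -0.3 -0.2  0.7  1. ] (array([-0.05955035,  0.        ,  0.1917502 ]), array([-0.04833882,  0.        ,  0.15127426]), array([-0.09092546,  0.        ,  0.20038005]))
[1.84101391 0.29420195] 2.2852158570710848 2.0269979299715155 [-1.  -1.2 -0.3 -0.2  0.7  1. ] (array([-0.05955035,  0.        ,  0.1917502 ]), array([-0.04833882,  0.        ,  0.15127426]), array([-0.09092546,  0.        ,  0.20038005]))
```

```bash

python3 -m jog '[[[0.029,-0.03,0],[0,0,0]],[[0.029,-0.073,0],[0,0,0]],[[0.029,-0.073,0.04],[0,0,0]],[[0.029,-0.073,0.085],[0,0,0]],[[0.029,-0.073,0.085],[0,0,0]]]'
python3 -m jog '[[[0,0,0],[0,0,0]]]'
python3 go.py -.078 .028 .172
```

```text
t: 10.3
tool_pos: [0.5859, 0.2104, 0.1683]
tool_rot: [-1.999, -2.413, 0.016]
contact_force: [-1.0, -0.7, -0.3]
opening: -0.0002
grip_force: 0.0
t: 10.4
tool_pos: [0.5907, 0.2113, 0.1753]
tool_rot: [-2.003, -2.418, 0.002]
contact_force: [0.4, 0.5, -0.4]
opening: -0.0001
grip_force: 0.0
t 10.4 cab pos [-0.0147  0.0282  0.1753] F [ 0.4  0.5 -0.4]
turn [-0.002  0.    -0.004]
world [0.52859657 0.19904228 0.172     ] shift [-0.    -0.063  0.003]
```

```bash

python3 -m jog '[[[0,-0.015,0.003],[0,0,0]],[[0,-0.03,0.003],[0,0,0]],[[0,-0.045,0.003],[0,0,0]],[[0,-0.055,0.003],[0,0,0]],[[0,-0.065,0.003],[0,0,0]]]'
python3 go.py
python3 -m jog '[[[0,0,0],[0,0,0]],[[0,0.02,0],[0,0,0]],[[0,0.05,0],[0,0,0]],[[0,0.1,-0.04],[0,0,0]],[[0,0.14,-0.08],[0,0,0]]]'
python3 go.py
python3 - <<'E'
from h import *
a=[cv2.resize(optics.get_image(n)["image"][s],(400,400),interpolation=cv2.INTER_CUBIC) for n,s in(("side",np.s_[125:215,215:305]),("top",np.s_[140:240,190:290]))]
cv2.imwrite("pics/p6.png",np.hstack(a))
E
```

```text
t: 10.9
tool_pos: [0.5289, 0.1996, 0.1751]
tool_rot: [2.003, 2.417, 0.005]
contact_force: [-0.2, -0.0, -0.1]
opening: 0.0
grip_force: 0.0
t 10.9 cab pos [-0.0776  0.0285  0.1751] F [-0.2 -0.  -0.1]
turn [ 0.004 -0.    -0.005]
t: 11.4
tool_pos: [0.6518, 0.2227, 0.2369]
tool_rot: [-2.003, -2.417, 0.004]
contact_force: [1.0, 0.4, 0.2]
opening: 0.0
grip_force: 0.0
t 11.4 cab pos [0.0474 0.0278 0.2369] F [1.  0.4 0.2]
turn [-0.004  0.    -0.005]
```

View pics/p6.png

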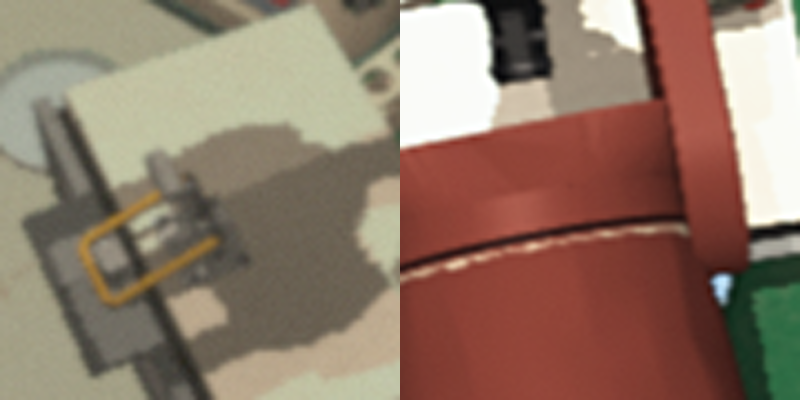

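The loop has dropped round the hook: bar corners at side crop (82,245) and (112,302), lever roll still up at (168,170). Checking numerically.

```bash
python3 - <<'E'
from go import *
S=lambda x,y:np.array([x,y])/4.444+[215,125]-.4
obs=[S(82,246),S(112,303),S(168,170)]
def f(v):
    t,p,b=latch(*v); y=np.array([0,.0195,0]); return (proj('side',c2w(C,[b+y,b-y,t]))-obs).ravel()
s=least_squares(f,[1.8,1.4]); print(s.x,s.fun.round(1),latch(*s.x)[2], 'keeper .05',door(.05,(-.088,0,.132)))
E
python3 go.py -.11 0 .26
```

```text
[1.80295789 1.68208996] [-1.1  1.8 -1.4  2.8  1.7  0.4] [-0.10484723  0.          0.12067477] keeper .05 [[-0.09458975  0.          0.13153516]]
t 11.55 cab pos [0.0505 0.0276 0.2422] F [-0.9 -0.6  0.6]
turn [ 0.007 -0.    -0.005]
world [0.50251082 0.16546351 0.26      ] shift [-0.028 -0.16  -0.019]
```

```bash

python3 -m jog '[[[-0.028,-0.05,-0.02],[0,0,0]],[[-0.028,-0.1,-0.02],[0,0,0]],[[-0.028,-0.15,-0.02],[0,0,0]],[[-0.028,-0.16,-0.02],[0,0,0]],[[-0.028,-0.16,-0.02],[0,0,0]]]'
python3 -m jog '[[[0,0,0.04],[0,0,0]],[[0,0,0.085],[0,0,0]],[[0,0,0.085],[0,0,0]],[[0,0,0.085],[0,0,0]]]'
python3 go.py -.03 0 .172
```

```text
t: 12.05
tool_pos: [0.4964, 0.1651, 0.2571]
tool_rot: [-2.004, -2.419, 0.001]
contact_force: [0.8, 0.2, -0.2]
opening: 0.0001
grip_force: 0.0
t: 12.45
tool_pos: [0.4989, 0.1654, 0.1724]
tool_rot: [-2.003, -2.418, 0.003]
contact_force: [-0.6, -0.4, 1.2]
opening: -0.0
grip_force: 0.0
t 12.45 cab pos [-0.1136  0.0006  0.1724] F [-0.6 -0.4  1.2]
turn [-0.003 -0.    -0.004]
world [0.5810484  0.18069005 0.172     ] shift [-0.     0.084  0.   ]
```

```bash

python3 -m jog '[[[0,0.02,0],[0,0,0]],[[0,0.035,0],[0,0,0]],[[0,0.045,0],[0,0,0]],[[0,0.055,0],[0,0,0]],[[0,0.065,0],[0,0,0]]]'
python3 go.py
python3 -m jog '[[[0,0.008,0],[0,0,0]],[[0,0.016,0],[0,0,0]],[[0,0.022,0],[0,0,0]],[[0,0.022,0],[0,0,0]]]'
python3 go.py -.005 0 .22
```

```text
t: 12.95
tool_pos: [0.5643, 0.1778, 0.1745]
tool_rot: [2.004, 2.418, 0.002]
contact_force: [-0.9, -0.2, 0.8]
opening: 0.0002
grip_force: 0.6
t 12.95 cab pos [-0.047   0.0004  0.1745] F [-0.9 -0.2  0.8]
turn [ 0.002 -0.    -0.004]
t: 13.35
tool_pos: [0.5844, 0.1816, 0.172]
tool_rot: [-2.004, -2.418, 0.002]
contact_force: [-2.0, 0.2, -2.0]
opening: 0.0001
grip_force: 1.1
t 13.35 cab pos [-0.0265  0.0002  0.172 ] F [-2.   0.2 -2. ]
turn [-0.002  0.    -0.005]
world [0.6055914  0.18544834 0.22      ] shift [-0.     0.021 -0.048]
```

```bash

python3 -m jog '[[[0,0,-0.045],[0,0,0]],[[0,0.024,-0.045],[0,0,0]],[[0,0.024,-0.045],[0,0,0]],[[0,0.026,-0.03],[0,0,0]],[[0,0.028,-0.018],[0,0,0]]]'
python3 go.py
python3 -m jog '[[[0,0.003,0.007],[0,0,0]],[[0,0.006,0.014],[0,0,0]],[[0,0.008,0.021],[0,0,0]],[[0,0.008,0.021],[0,0,0]]]'
python3 go.py
```

```text
t: 13.85
tool_pos: [0.6115, 0.1867, 0.1892]
tool_rot: [-2.004, -2.419, 0.001]
contact_force: [0.3, -0.0, -0.3]
opening: 0.0004
grip_force: 0.0
t 13.85 cab pos [1.000e-03 1.000e-04 1.892e-01] F [ 0.3 -0.  -0.3]
turn [-0.001  0.    -0.004]
t: 14.25
tool_pos: [0.6194, 0.1882, 0.1684]
tool_rot: [-2.003, -2.418, 0.003]
contact_force: [-0.3, 0.1, -0.6]
opening: 0.0
grip_force: 0.0
t 14.25 cab pos [0.0091 0.     0.1684] F [-0.3  0.1 -0.6]
turn [-0.002 -0.    -0.005]
```

```bash

python3 -m jog '[[[0,0,-0.05],[0,0,0]],[[0,0,-0.065],[0,0,0]],[[0,-0.05,-0.065],[0,0,0]],[[0,-0.078,-0.065],[0,0,0]],[[0,-0.078,-0.065],[0,0,0]]]'
python3 -m jog '[[[0,0,0.03],[0,0,0]],[[0,0,0.061],[0,0,0]],[[0,0,0.061],[0,0,0]]]'
python3 go.py
python3 -m jog '[[[0,0.015,0],[0,0,0]],[[0,0.03,0],[0,0,0]],[[0,0.04,0],[0,0,0]],[[0,0.05,0],[0,0,0]],[[0,0.058,0],[0,0,0]]]'
python3 -m jog '[[[0,0.002,0],[0,0,0]],[[0,0.003,0],[0,0,0]]]'
python3 go.py
```

```text
t: 14.75
tool_pos: [0.5413, 0.1737, 0.2356]
tool_rot: [2.004, 2.419, 0.001]
contact_force: [0.6, -0.3, -0.3]
opening: -0.0001
grip_force: 0.0
t: 15.05
tool_pos: [0.5411, 0.1733, 0.1697]
tool_rot: [-2.001, -2.415, 0.009]
contact_force: [-0.4, -0.1, -0.7]
opening: 0.0001
grip_force: 0.0
t 15.05 cab pos [-0.0706  0.0004  0.1697] F [-0.4 -0.1 -0.7]
turn [-0.007 -0.    -0.005]
t: 15.55
tool_pos: [0.6012, 0.1847, 0.1748]
tool_rot: [2.004, 2.419, 0.0]
contact_force: [-7.3, -0.9, -2.5]
opening: -0.0003
grip_force: 3.6
t: 15.75
tool_pos: [0.6029, 0.1851, 0.1737]
tool_rot: [-2.004, -2.418, 0.002]
contact_force: [-4.0, -1.2, -1.4]
opening: 0.0005
grip_force: 2.2
t 15.75 cab pos [-7.800e-03  1.000e-04  1.737e-01] F [-4.  -1.2 -1.4]
turn [-0.002  0.    -0.004]
```

```bash

python3 -m jog '[[[0,0,-0.022],[0,0,0]],[[0,0.004,-0.022],[0,0,0]],[[0,0.004,-0.022],[0,0,0]],[[0,0.005,-0.012],[0,0,0]],[[0,0.006,-0.004],[0,0,0]]]'
python3 go.py
python3 -m jog '[[[0,0.003,0.005],[0,0,0]],[[0,0.005,0.01],[0,0,0]],[[0,0.007,0.015],[0,0,0]],[[0,0.007,0.015],[0,0,0]]]'
python3 go.py
```

```text
t: 16.25
tool_pos: [0.6088, 0.1862, 0.1764]
tool_rot: [-2.004, -2.419, 0.001]
contact_force: [0.0, 1.1, -0.6]
opening: 0.0
grip_force: 0.1
t 16.25 cab pos [-1.700e-03  1.000e-04  1.764e-01] F [ 0.   1.1 -0.6]
turn [-0.001 -0.    -0.005]
t: 16.65
tool_pos: [0.6157, 0.1875, 0.1618]
tool_rot: [-2.004, -2.418, 0.002]
contact_force: [0.4, 0.3, 0.7]
opening: 0.0001
grip_force: 0.0
t 16.65 cab pos [5.400e-03 1.000e-04 1.618e-01] F [0.4 0.3 0.7]
turn [-0.002 -0.    -0.005]
```

```bash

python3 -m jog '[[[0,0.003,0.006],[0,0,0]],[[0,0.004,0.011],[0,0,0]],[[0,0.004,0.011],[0,0,0]]]'
python3 go.py
python3 - <<'E'
from h import *
a=[cv2.resize(optics.get_image(n)["image"][s],(400,400),interpolation=cv2.INTER_CUBIC) for n,s in(("side",np.s_[125:215,215:305]),("top",np.s_[140:240,190:290]))]
cv2.imwrite("pics/p7.png",np.hstack(a))
E
```

```text
t: 16.95
tool_pos: [0.62, 0.1883, 0.1516]
tool_rot: [-2.004, -2.419, 0.0]
contact_force: [0.4, 0.9, -0.1]
opening: -0.0001
grip_force: 0.0
t 16.95 cab pos [0.0097 0.     0.1516] F [ 0.4  0.9 -0.1]
turn [-0.    -0.    -0.005]
```

```bash

python3 -m jog '[[[0,0,-0.05],[0,0,0]],[[0,0,-0.09],[0,0,0]],[[0,0.05,-0.09],[0,0,0]],[[0,0.05,-0.09],[0,0,0]]]'
python3 - <<'E'
from h import *
a=cv2.resize(optics.get_image("side")["image"][125:215,215:305],(600,600),interpolation=cv2.INTER_CUBIC)
cv2.imwrite("pics/p8.png",a)
E
python3 go.py
```

```text
t: 17.45
tool_pos: [0.6727, 0.1978, 0.2418]
tool_rot: [2.004, 2.417, 0.002]
contact_force: [-2.0, -0.6, -1.3]
opening: -0.0002
grip_force: 0.0
t 17.5 cab pos [ 0.0609 -0.0004  0.2408] F [-0.6 -0.2 -1.2]
turn [-0.002 -0.    -0.005]
```

View pics/p8.png

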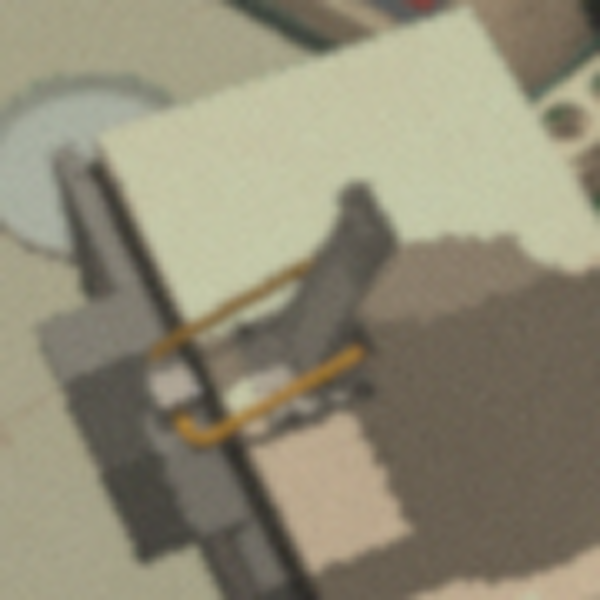

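The bar is now drawn under the hook's lip, around (180,400). The lever is still raised, with its roll centred near (372,214). Solving for the lever angle.

```bash
python3 - <<'E'
from go import *
o=np.array([372,214])/6.667+[215,125]-.4
s=least_squares(lambda v:(proj('side',c2w(C,latch(v[0],0)[0]))-o).ravel(),[.8]); print(s.x,s.fun,latch(s.x[0],0)[0])
E
python3 go.py -.012 0 .215
```

```text
[1.18450797] [0.15258598 1.42205756] [-0.01964132  0.          0.18943146]
t 17.55 cab pos [ 5.970e-02 -2.000e-04  2.407e-01] F [-1.  -0.   0.1]
turn [-0.002 -0.    -0.005]
world [0.59871936 0.18411602 0.215     ] shift [-0.    -0.072  0.026]
```

```bash

python3 -m jog '[[[0,-0.05,0],[0,0,0]],[[0,-0.1,0],[0,0,0]],[[0,-0.13,0],[0,0,0]],[[0,-0.13,0.03],[0,0,0]],[[0,-0.13,0.066],[0,0,0]]]'
python3 -m jog '[[[0,0.01,0],[0,0,0]],[[0,0.025,0],[0,0,0]],[[0,0.04,0],[0,0,0]],[[0,0.052,0],[0,0,0]],[[0,0.062,0],[0,0,0]]]'
python3 go.py
python3 -m jog '[[[0,0,0.004],[0,0,0]],[[0,0,0.008],[0,0,0]],[[0,0.002,0.014],[0,0,0]],[[0,0.002,0.014],[0,0,0]]]'
python3 go.py
```

```text
t: 18.05
tool_pos: [0.5411, 0.1736, 0.1784]
tool_rot: [2.001, 2.416, 0.008]
contact_force: [0.2, -0.3, -0.3]
opening: 0.0004
grip_force: 0.0
t: 18.55
tool_pos: [0.6026, 0.185, 0.1767]
tool_rot: [-2.004, -2.418, 0.002]
contact_force: [-4.8, -0.5, -0.9]
opening: 0.0003
grip_force: 1.5
t 18.55 cab pos [-0.008   0.0002  0.1767] F [-4.8 -0.5 -0.9]
turn [-0.002 -0.    -0.004]
t: 18.95
tool_pos: [0.6038, 0.1852, 0.1611]
tool_rot: [-2.004, -2.419, 0.001]
contact_force: [-0.4, 0.3, -0.2]
opening: 0.0
grip_force: 0.0
t 18.95 cab pos [-6.800e-03  1.000e-04  1.611e-01] F [-0.4  0.3 -0.2]
turn [-0.001 -0.    -0.004]
```

```bash

python3 -m jog '[[[0,0.001,0.004],[0,0,0]],[[0,0.002,0.008],[0,0,0]],[[0,0.002,0.008],[0,0,0]]]'
python3 go.py
python3 - <<'E'
# numeric check: side-image grayscale along projected lever lines vs. candidates, and brass pixels of loop
from go import *
im=optics.get_image("side")["image"].astype(int)
hsv=cv2.cvtColor(im.astype(np.uint8),cv2.COLOR_BGR2HSV)
for l in np.arange(.1,1.4,.1):
    u=np.array([np.cos(l),0,np.sin(l)]); P=np.array([[-.043,0,.132]+r*u for r in(.03,.045,.062)])
    px=proj('side',c2w(C,P)).round().astype(int); print(l.round(1),[(tuple(p),im[p[1],p[0]].tolist()) for p in px.tolist()])
E
```

```text
t: 19.25
tool_pos: [0.6059, 0.1856, 0.1533]
tool_rot: [-2.004, -2.419, 0.001]
contact_force: [0.9, 0.4, 0.4]
opening: -0.0001
grip_force: 0.0
t 19.25 cab pos [-4.600e-03  1.000e-04  1.533e-01] F [0.9 0.4 0.4]
turn [-0.001 -0.    -0.005]
0.1 [((273, 171), [85, 94, 98]), ((279, 169), [79, 87, 93]), ((286, 166), [90, 103, 110])]
0.2 [((273, 170), [83, 90, 96]), ((279, 168), [67, 74, 77]), ((285, 164), [81, 87, 94])]
0.3 [((272, 170), [84, 92, 94]), ((278, 167), [67, 72, 76]), ((285, 163), [82, 89, 94])]
0.4 [((272, 169), [78, 87, 91]), ((278, 166), [64, 72, 75]), ((284, 162), [62, 69, 71])]
0.5 [((271, 169), [82, 90, 95]), ((277, 165), [70, 77, 82]), ((283, 161), [46, 54, 59])]
0.6 [((271, 168), [80, 91, 93]), ((276, 164), [61, 69, 71]), ((282, 160), [64, 72, 74])]
0.7 [((270, 168), [80, 92, 95]), ((275, 164), [53, 58, 60]), ((281, 159), [69, 73, 78])]
0.8 [((269, 168), [84, 92, 97]), ((274, 164), [44, 47, 52]), ((279, 159), [50, 55, 59])]
0.9 [((268, 168), [86, 93, 98]), ((272, 163), [46, 52, 54]), ((277, 158), [37, 47, 47])]
1.0 [((267, 168), [84, 93, 99]), ((271, 163), [83, 96, 96]), ((275, 158), [37, 41, 44])]
1.1 [((266, 168), [83, 91, 96]), ((269, 163), [157, 181, 179]), ((273, 158), [38, 46, 46])]
1.2 [((265, 168), [81, 89, 96]), ((267, 163), [168, 197, 193]), ((270, 158), [39, 48, 49])]
1.3 [((264, 168), [77, 88, 95]), ((266, 164), [160, 185, 186]), ((268, 159), [41, 46, 46])]
```

```bash

python3 -m jog '[[[0,0.002,0.004],[0,0,0]],[[0,0.004,0.008],[0,0,0]],[[0,0.004,0.008],[0,0,0]]]'
python3 go.py
python3 -m jog '[[[0,0.001,0.003],[0,0,0]],[[0,0.002,0.006],[0,0,0]],[[0,0.002,0.006],[0,0,0]]]'
python3 go.py
```

```text
t: 19.65
tool_pos: [0.6098, 0.1864, 0.145]
tool_rot: [-2.004, -2.418, 0.002]
contact_force: [-0.5, -0.5, -0.5]
opening: 0.0002
grip_force: 0.0
t 19.65 cab pos [-7.00e-04  1.00e-04  1.45e-01] F [-0.5 -0.5 -0.5]
turn [-0.002  0.    -0.005]
t: 19.95
tool_pos: [0.6119, 0.1868, 0.1394]
tool_rot: [-2.004, -2.419, 0.001]
contact_force: [0.1, 0.6, -1.1]
opening: -0.0001
grip_force: 0.0
t 19.95 cab pos [1.400e-03 1.000e-04 1.394e-01] F [ 0.1  0.6 -1.1]
turn [-0.001 -0.    -0.005]
```

```bash

python3 -m jog '[[[0,0,-0.05],[0,0,0]],[[0,0,-0.1],[0,0,0]],[[0,0.03,-0.1],[0,0,0]],[[0,0.06,-0.1],[0,0,0]],[[0,0.06,-0.1],[0,0,0]]]'
python3 go.py
python3 - <<'E'
from go import *
im=optics.get_image("side")["image"]; cv2.imwrite("pics/side9.png",im)
ref=cv2.resize(cv2.imread("pics/p8.png"),(90,90),interpolation=cv2.INTER_AREA); a=im[125:215,215:305]
d=np.abs(a.astype(int)-ref).sum(2)
print('change',d[20:70,20:65].mean(), d.max())
g=a.mean(2)/10; br=(a[:,:,2].astype(int)-a[:,:,0]>50)
for r in range(24,68,2): print(r+125,' '.join('BR' if br[r,c] else '%2d'%g[r,c] for c in range(18,70,2)))
E
```

```text
t: 20.45
tool_pos: [0.6732, 0.198, 0.2399]
tool_rot: [2.004, 2.418, 0.001]
contact_force: [-0.6, 0.4, -1.0]
opening: 0.0003
grip_force: 0.0
t 20.45 cab pos [ 0.0638 -0.0005  0.2399] F [-0.6  0.4 -1. ]
turn [ 0.001  0.    -0.005]
change 44.068444444444445 314
149 18 18 18 18 18 18 18 18 18 18 18 18 18 18 18 18 18 18 18 18 18 18 18 18 18 18
151 17 18 18 18 18 18 18 18 18 18 18 18 18 18 18 18 18 18 18 18 18 18 18 18 18 18
153 13 18 18 18 18 18 18 18 18 18 18 18 18 18 18 18 18 18 18 18 18 18 18 18 18 18
155 10 17 18 18 18 18 18 18 18 18 18 18 18 18 18 18 18 18 18 18 18 18 18 18 18 18
157  9 14 18 18 18 18 18 18 18 18 18 18 18 18 18 18 18 18 18 18 18 18 18 18 18 18
159 11 10 18 18 18 18 18 18 18 18 18 18 18 18 18 18 18 18 18 18 18 18 18 18 17 17
161 12  9 15 18 18 18 18 18 18 18 18 18 18 18 18 18 18 18 18 18 18 16 13 13 11 10
163 12 11 10 18 18 18 18 18 18 18 18 18 18 18 18 18 18 18 17 14 13 11 11 10  9  9
165 11 12  9 15 18 18 18 18 18 18 18 18 18 18 18 18 17 14 12 11 10 10 10 10  9  8
167  9 11 11 11 18 18 18 18 18 18 18 18 18 18 16 13 10 10 10 10 10 10  9  9  8  8
169 11 12 12  9 15 18
[... 262 characters left out ...]
10  9 12 15 15 14 10 10 10  9  9  9  9  9  9
177 11 11  9  8  9  9  9 10 10 10 10 10 10 10 14 16 15 10  8  7  8  9  9  9  9  9
179  8  8  8 10 12 14 10 11 11 11 10 11 11 10 12 12 10  7  8  6  8 10 10  9  9  9
181  8  8  8 11 15 16 13 11 12 13 14 15 15 13 11  9  8  9  7  7  7 10  9  9  9  9
183  8  8  7  9 15 15 13  9 14 18 15 16 15 15 10 BR BR BR  7  8  9  9  9  9  9  9
185  8  8  8  8 10  8  7  7 16 18 17 15 BR BR BR BR  9  9  8  9  9  9  9  9  9  9
187  8  8  9  9  8 BR BR  8 11 BR BR BR BR  8 10 12 14 15 10  9  9  9  9  9  9  9
189  8  8  9 12 10 10 BR BR BR BR BR 10  9 13 15 16 16 16 11  9  9  9  9  9  9  9
191  8  8  8 11 11 11  9  8  8  8 14 14 15 16 16 16 16 16 15 10  9  9  9  9  9  9
```

```bash

python3 -m jog '[[[0,-0.05,0],[0,0,0]],[[0,-0.05,0.03],[0,0,0]],[[0,-0.05,0.06],[0,0,0]],[[0,-0.05,0.085],[0,0,0]],[[0,-0.05,0.085],[0,0,0]]]'
python3 -m jog '[[[0,0,0.003],[0,0,0]],[[0,0,0.006],[0,0,0]],[[0,0,0.009],[0,0,0]],[[0,0,0.009],[0,0,0]]]'
python3 go.py
python3 -m jog '[[[0,0,0.003],[0,0,0]],[[0,0,0.006],[0,0,0]],[[0,0,0.009],[0,0,0]],[[0,0,0.009],[0,0,0]]]'
python3 go.py
```

```text
t: 21.0
tool_pos: [0.6178, 0.188, 0.1498]
tool_rot: [-2.0, -2.414, 0.012]
contact_force: [-0.6, 0.0, -1.0]
opening: -0.0
grip_force: 0.0
t: 21.4
tool_pos: [0.6223, 0.1887, 0.1469]
tool_rot: [2.004, 2.419, 0.001]
contact_force: [-0.4, 0.6, -0.2]
opening: -0.0001
grip_force: 0.0
t 21.4 cab pos [0.0121 0.     0.1469] F [-0.4  0.6 -0.2]
turn [ 0.001  0.    -0.005]
t: 21.8
tool_pos: [0.6232, 0.1889, 0.1428]
tool_rot: [2.003, 2.418, 0.003]
contact_force: [-8.2, -1.8, 18.0]
opening: -0.0002
grip_force: 9.3
t 21.8 cab pos [0.0129 0.     0.1428] F [-8.2 -1.8 18. ]
turn [ 0.003  0.    -0.004]
```

Resistance has started, so the latch is engaging. I keep pressing.

```bash

python3 -m jog '[[[0,0.001,0.003],[0,0,0]],[[0,0.002,0.006],[0,0,0]],[[0,0.002,0.006],[0,0,0]]]'
python3 go.py
python3 -m jog '[[[0,0,0.003],[0,0,0]],[[0,0,0.006],[0,0,0]],[[0,0,0.006],[0,0,0]]]'
python3 go.py
```

```text
t: 22.1
tool_pos: [0.6239, 0.1891, 0.1416]
tool_rot: [-2.003, -2.419, 0.003]
contact_force: [-24.7, -5.2, 39.7]
opening: 0.0001
grip_force: 19.8
t 22.1 cab pos [1.370e-02 1.000e-04 1.416e-01] F [-24.7  -5.2  39.7]
turn [-0.002  0.001 -0.004]
t: 22.4
tool_pos: [0.6242, 0.1892, 0.1406]
tool_rot: [2.003, 2.42, -0.002]
contact_force: [-34.9, -8.6, 57.6]
opening: -0.0001
grip_force: 28.5
t 22.4 cab pos [1.400e-02 1.000e-04 1.406e-01] F [-34.9  -8.6  57.6]
turn [-0.001  0.001 -0.004]
```

```bash

python3 -m jog '[[[0,0,-0.015],[0,0,0]],[[0,0,-0.035],[0,0,0]],[[0,0.005,-0.035],[0,0,0]],[[0,0.005,-0.035],[0,0,0]]]'
python3 go.py .02 0 .150
python3 -m jog '[[[0,0,0.01],[0,0,0]],[[0,0,0.018],[0,0,0]],[[0,0,0.021],[0,0,0]],[[0,0,0.024],[0,0,0]],[[0,0,0.024],[0,0,0]]]'
python3 go.py
```

```text
t: 22.8
tool_pos: [0.6295, 0.19, 0.1601]
tool_rot: [2.004, 2.419, 0.001]
contact_force: [-0.3, -0.1, -0.3]
opening: -0.0003
grip_force: 0.0
t 22.8 cab pos [ 1.940e-02 -1.000e-04  1.601e-01] F [-0.3 -0.1 -0.3]
turn [ 0.001  0.    -0.005]
world [0.6301344  0.19020663 0.15      ] shift [0.    0.001 0.01 ]
t: 23.3
tool_pos: [0.629, 0.19, 0.1425]
tool_rot: [-2.004, -2.419, 0.001]
contact_force: [-16.2, -3.4, 31.6]
opening: 0.0004
grip_force: 16.2
t 23.3 cab pos [0.0189 0.     0.1425] F [-16.2  -3.4  31.6]
turn [-0.001  0.001 -0.004]
```

```bash

python3 -m jog '[[[0,0,-0.03],[0,0,0]],[[0,0,-0.07],[0,0,0]],[[0,0.02,-0.1],[0,0,0]],[[0,0.06,-0.1],[0,0,0]],[[0,0.06,-0.1],[0,0,0]]]'
python3 go.py
python3 - <<'E'
from go import *
im=optics.get_image("side")["image"]; cv2.imwrite("pics/side10.png",im)
br=(im[:,:,2].astype(int)-im[:,:,0]>40); br[:140]=0;br[:,:225]=0;br[200:]=0;br[:,300:]=0
ys,xs=np.nonzero(br)
for y in sorted(set(ys)): print(y,sorted(xs[ys==y].tolist()))
for a,n in((0,'latched'),(.05,'door.05')):
    k=door(a,(-.088,0,.132))[0]; print(n,'bar',proj('side',c2w(C,[k+[0,.0195,0],k-[0,.0195,0]])).round(1).tolist(),'ledge',proj('side',c2w(C,door(a,[(-.12,.05,.123),(-.12,-.05,.123)]))).round(1).tolist())
for l in(0,.1,.2): print(l,'pin',proj('side',c2w(C,[latch(l,0)[1]+[0,.0195,0],latch(l,0)[1]-[0,.0195,0]])).round(1).tolist(),'tip',proj('side',c2w(C,latch(l,0)[0])).round(1).tolist())
g=im.mean(2)/10
print('ledge area')
for r in range(165,212,3): print(r,' '.join('%2d'%g[r,c] for c in range(212,250,2)))
E
```

```text
t: 23.8
tool_pos: [0.6901, 0.2012, 0.2329]
tool_rot: [-2.004, -2.418, 0.002]
contact_force: [-1.1, 0.1, -2.3]
opening: -0.0001
grip_force: 0.0
t 23.8 cab pos [ 0.081  -0.0007  0.2329] F [-1.1  0.1 -2.3]
turn [-0.002  0.    -0.005]
167 [264]
168 [260, 261, 262, 263, 264]
169 [258, 259, 260, 261]
170 [254, 255, 256]
171 [252, 253, 254, 255]
172 [249, 250, 251, 252, 253, 254]
173 [246, 247, 248, 249, 250, 251, 252]
174 [243, 244, 245, 246, 247, 248, 249]
175 [241, 242, 243, 244, 245, 246, 247]
176 [240, 241, 242, 243, 244]
177 [240, 241]
180 [269, 270, 271, 272]
181 [267, 268, 269, 270, 271, 272]
182 [264, 265, 266, 267, 268, 269, 270, 271, 272]
183 [261, 262, 263, 264, 265, 266, 267, 268, 269, 274]
184 [259, 260, 261, 262, 263, 264, 265, 266, 267, 273, 274, 275]
185 [256, 257, 258, 259, 260, 261, 262, 263, 264, 271, 272, 273, 274, 275]
186 [243, 244, 253, 254, 255, 256, 257, 258, 259, 260, 261, 268, 270, 271, 272, 273, 274, 275]
187 [243, 244, 245, 250, 251, 252, 253, 254, 255, 256, 257, 258, 259, 266, 267, 268, 269, 270, 271, 272, 273, 274, 275, 276]
188 [244, 245, 249, 250, 251, 252,
[... 2229 characters left out ...]
12 11 11  9  8  9  8  8 10 10
180 15 15 15 15 15 15 13 11 10  8  8  8  7  9 10 10  9  9 12
183 15 15 15 15 15 14 14 11  8  8  8  8  8  8  9  9  9  8 13
186 14 14 15 14 14 15 15 13  8  8  7  8  8  8  8  7  8  7  9
189 15 14 15 15 15 15 15 15 12  8  8  8  8  8  8  8  7  8  9
192 15 15 15 15 15 15 15 15 13 10  8  8  7  7  7  7  6  7  8
195 15 15 15 15 15 15 15 15 15 14  8  7  7  6  6  6  6  6  7
198 15 15 15 15 15 15 15 15 15 15 12  6  7  7  6  6  6  6  6
201 15 15 15 15 15 15 15 15 15 15 15 10  6  7  6  6  6  6  6
204 15 15 15 15 15 15 15 15 15 15 15 14  8  6  6  6  7  6  7
207 15 15 15 15 15 15 15 15 15 15 15 15 13  7  9 13 12  7  8
210 15 15 15 15 15 15 15 15 15 15 15 15 15 15 15 15 15  9  7
```

```bash
python3 -c "
from station import job
print(job.finish_job())"
```

```text
the job is handed in; nothing more can be done
None
```

I shut the cabinet door, hooked the loop over it, pressed the lever down flat and handed the job in. The last camera measurements agree with a latched door, but no verdict came back; the timer, bottle and petri dish were not re-measured, though no move was aimed near them.

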